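# Fill the food-parcel crate

## Task

Finish packing the small wooden crate on the kitchen bench: stand the tall jar of peppers and the tall carton upright on the crate's floor, in one row with the tin already in it, with the carton squared up to the crate's sides. Either may go next to the tin. Set them down rather than dropping them, keep the packed tin standing in the crate, and leave the short jar, the low carton, the spare tin and the mug where they are.

Things in the scene. Friction and masses are not known exactly. Their poses are not given: they have to be found in the camera images.
- crate: Open plywood crate fixed to the bench, outside 106 (its x) x 266 (its y) x 60 mm high, walls and floor 8 mm thick, so inside 90 x 250 mm. Origin at the centre of its underside, z up, its long way along its y. The packed tin stands at the -y end; the rest of its length is empty.
- crate_in (a point): Centre of the crate's inner floor, 8 mm above the bench, axes as the crate's. The inner walls are at 45 mm to either side in x and 125 mm in y.
- tall_jar: Tall round glass jar of red peppers, 60 mm in diameter, 130 mm high, about 0.4 kg; straight-sided up to 108 mm above its foot, then a narrower brass-coloured lid. Stands upright on the bench. Origin at the centre of its underside, z up.
- tall_carton: Tall cardboard carton with a paper band, 50 (its x) x 75 (its y) x 130 mm high, rigid, about 0.3 kg. Stands upright on the bench. Origin at the centre of its underside, z up.
- packed_tin: Tin with a pale paper label and a white lid, 73 mm in diameter, 80 mm high, about 0.4 kg, loose, already standing in the crate at its -y end (centre about 85 mm from the crate's middle). Origin at the centre of its underside, z up.
- short_jar: Bystander: jar of the same make, 60 mm in diameter but only 75 mm high. Stays where it is. Origin at the centre of its underside.
- low_carton: Bystander: carton of the same card, 50 (its x) x 75 (its y) mm but only 50 mm high. Stays where it is. Origin at the centre of its underside.
- spare_tin: Bystander: tin like the packed one, 73 mm in diameter, 80 mm high, standing on the bench. Stays where it is. Origin at the centre of its underside.
- mug: Bystander: white mug, 76 mm in diameter, 90 mm high, handle at its +y. Stays where it is. Origin at the centre of its underside.
Not all that is in view belongs to the job. Leave any blue look-alike of the packed_tin alone.

How it is judged:
At the end, for the whole second after the job is handed in: The tall jar, the tall carton and the packed tin all stand inside the crate, each with its underside within 6 mm of the crate's floor, upright within 8 degrees and at rest; the carton's sides are within 15 degrees of parallel to the crate's sides (either way round) (x of tall_jar in the frame of crate_in between -0.04 and 0.04 m and y of tall_jar in the frame of crate_in between -0.12 and 0.12 m and z of tall_jar in the frame of crate_in between -0.006 and 0.006 m and angle between each of tall_jar, tall_carton, packed_tin's own z axis and vertical below 0.14 rad and linear speed of each of tall_jar, tall_carton, packed_tin below 0.02 m/s and x of tall_carton in the frame of crate_in between -0.04 and 0.04 m and y of tall_carton in the frame of crate_in between -0.12 and 0.12 m and z of tall_carton in the frame of crate_in between -0.006 and 0.006 m and x of packed_tin in the frame of crate_in between -0.04 and 0.04 m and y of packed_tin in the frame of crate_in between -0.12 and 0.12 m and z of packed_tin in the frame of crate_in between -0.006 and 0.006 m and (angle between the x axis of tall_carton and the x axis of crate, either way round below 0.26 rad or angle between the y axis of tall_carton and the x axis of crate, either way round below 0.26 rad)); the robot touches nothing.
It fails at once if the short jar, the low carton, the spare tin or the mug is moved by more than 40 mm (distance of any of short_jar, low_carton, spare_tin, mug from where it was at the start of the episode above 0.04 m).
It fails at once if the tall jar or the tall carton is dropped (faster than 0.75 m/s with the fingers off it, a fall of about 30 mm) ((linear speed of tall_jar above 0.75 m/s and contact force between the fingers and tall_jar below 0.1 N) or (linear speed of tall_carton above 0.75 m/s and contact force between the fingers and tall_carton below 0.1 N)).
It also fails if it takes over 58 s, if anything falls off the work surface, if the arm or the gripper's body presses on something with over 40 N, if the wrist force passes 120 N, or if a joint passes its speed limit or range.

## Robot

A 6-joint arm with a two-finger parallel gripper is mounted at the origin on the work surface. World frame = base frame: x ahead of the robot, y to its left, z up, the work surface at z = 0. Lengths are in m, angles in rad, forces in N, time in s.
With the tool pointing down it reaches from about 0.375 to 0.975 m from the base axis. Payload 3.8 kg.
Tool frame: the origin (TCP) lies at the very end of the fingers, on their centre line; the grasp point (between the pads) lies 19 mm behind it (bot.pinch_z is the distance from the TCP to the grasp point, in m); x points along the fingers, y is the direction in which the jaws open and shut, and the axes are right-handed (so a half turn about x gives the same grasp; the last joint's range is limited). The gripper opens to 85 mm and grips with 20 to 120 N. Pads are 22 mm wide; open, the fingers measure 114 mm over their backs; the gripper's body (76 mm by 85 mm) begins 54 mm behind the grasp point. The pads swing forward as they close: fully open they stand 13 mm farther back than shut.
Start: joints at [-1.295, 0.264, 1.604, -0, 1.274, -0.037], TCP at [0.208, -0.642, 0.231] pointing down, gripper open.
Joint ranges: [-2.63, 2.63], [-0.94, 2.18], [0.31, 2.57], [-1.31, 4.45], [0, 2.66], [-2.55, 2.55]. Speed limits (rad/s): [2.57, 2.57, 3.14, 3.14, 3.14, 3.14].

## Interface

Orientations are given as a rotation vector (axis times angle).
In Python, from workcell import monitor, imaging, finish_job, bot gives the robot as it stands.
- The arm moves only by the tool jog_arm, never from a script. Its argument "rows" is a list of rows, each a list of 7 numbers: the shift along the tool's x, y, z in m, then the turn, a rotation vector about the tool's x, y, z in rad, then the opening in per cent of the stroke, from 0 (shut) to 100 (fully open). A call has 1 to 20 rows; each row is the pose to reach, as a shift and turn from the pose measured when the call began, along the tool's axes at that moment; what a row does not reach only later rows make up. A row lasts 1/10 s, in which the tool goes at most 50 mm and 8.59 degrees, less where a joint would pass 70% of its speed; a pose out of reach is approached as far as the arm can. A call with a gripper value outside its range is refused whole. The fingers move at their own pace and stop on an object; "force" is the grip in N (left out, the last holds). Time passes only in rows, so rows that repeat a pose let the fingers close. It gives the time, the measured TCP pose, the force and the opening at its end, in the units of the state.
- monitor.read_state(): the state, without advancing time (a new reading comes with each control period).
- imaging.read_camera(name): name is "scene" or "top" or "wrist"; returns the picture (420x560x3 uint8, blue, green, red); there is no depth.
- imaging.camera_params(name): a dict with "fx", "fy", "cx", "cy" (pixels), "T" (4x4, takes a point from camera to world coordinates); the wrist camera has in their place "T_tool_cam" (4x4, takes a point from camera to tool coordinates, whose origin is the TCP and whose axes are the tool frame's). Camera axes: x right, y down, z forward; pixel columns grow to the right and rows downward; lengths in m; the calibration is good to about 2 mm. A picture is of the moment at which its call begins: read the wrist's pose just before it. camera_params takes no time and is no camera call.
- finish_job(): hands the job in, once; it reports no verdict.
The state is a dict: "time": time; "q": joint angles; "joint_vel": joint speeds; "joint_torque": joint torques, N m; "tool_pos": TCP position; "tcp_rot": TCP orientation; "wrist_force": force on the tool from outside, world axes, zero at the start; "torque": the same for the moment, N m; "width": opening from 0.0 (shut) to 1.0 (fully open).
Only numpy, scipy, OpenCV 4.12 (cv2) and the standard library are available. Lean on these libraries where they do the work, as an engineer would, in place of code of your own. Each camera call takes 0.05 s, during which the arm holds its last target. There are 200 camera calls.

## Working session

There is one attempt and no reset: what is moved stays moved. The work goes in short steps, Python scripts to look and compute and a tool call to move; the robot and the scene stay as the last step left them, time stands still between calls to the robot, and variables do not carry over. Pictures are saved under pics/ and viewed, about 8 in all and at most 12, crops included, and the job is handed in when it is done.

Besides the shell and the picture viewer there is one more tool, called after ">>>" as name(argument=value, ...) on one line, values as JSON. jog_arm: Moves the arm, as the interface text tells. Its arguments: {"type":"object","properties":{"rows":{"type":"array","items":{"type":"array","items":{"type":"number"}}},"force":{"type":"number"}},"required":["rows"]}

```bash
ls; mkdir -p pics; python3 - <<'E'
from workcell import monitor, imaging, bot
import cv2
for n in("scene","top"):
    cv2.imwrite(f"pics/{n}0.png",imaging.read_camera(n)); print(n,imaging.camera_params(n))
print(imaging.camera_params("wrist"))
print(monitor.read_state(), bot.pinch_z)
E
```

```text
pics
scene {'fx': 456.5394583283427, 'fy': 456.5394583283427, 'cx': 290.1376691553979, 'cy': 203.8614706531656, 'T': array([[-0.53792863,  0.70730307, -0.4586449 ,  1.06312582],
       [ 0.8428721 ,  0.46039448, -0.27857412,  0.36921819],
       [ 0.01412125, -0.53643199, -0.8438254 ,  0.90290089],
       [ 0.        ,  0.        ,  0.        ,  1.        ]])}
top {'fx': 484.58115137742067, 'fy': 484.58115137742067, 'cx': 268.03696228402043, 'cy': 199.32904251383468, 'T': array([[-0.08453273, -0.97397807,  0.21028776,  0.35841633],
       [-0.99641   ,  0.08164975, -0.02237027,  0.1091773 ],
       [ 0.00461821, -0.21142384, -0.97738356,  1.21238467],
       [ 0.        ,  0.        ,  0.        ,  1.        ]])}
{'fx': 357.45858196948257, 'fy': 357.45858196948257, 'cx': 272.0339176784174, 'cy': 205.80934259244628, 'T_tool_cam': array([[ 1.44334247e-03, -2.64622227e-01,  9.64351074e-01,
        -1.41661829e-01],
       [ 9.99998658e-01,  1.12910314e-03, -1.18686522e-03,
        -3.69472164e-05],
       [-7.74780909e-04,  9.64351493e-01,  2.64623502e-01,
        -6.63484762e-02],
       [ 0.00000000e+00,  0.00000000e+00,  0.00000000e+00,
         1.00000000e+00]])}
{'time': 0.1, 'q': array([-1.29485241e+00,  2.64705056e-01,  1.60525330e+00, -6.89613210e-06,
        1.27368336e+00, -3.69205787e-02]), 'joint_vel': array([ 0.00081931, -0.00183269, -0.00542225,  0.00147507, -0.0007292 ,
       -0.00012679]), 'joint_torque': array([-3.18206130e-04, -5.16710293e+01, -3.68588734e+01, -1.62159022e-04,
        6.28305148e-03, -3.89072966e-05]), 'tool_pos': array([ 0.20755747, -0.6416009 ,  0.23005959]), 'tcp_rot': array([ 2.05319365,  0.32598861, -2.05371513]), 'wrist_force': array([-0.63409323,  0.43686655,  0.15194712]), 'torque': array([0.00186282, 0.02337454, 0.00466294]), 'width': 0.9981309810542105} 0.0187
```

View pics/scene0.png

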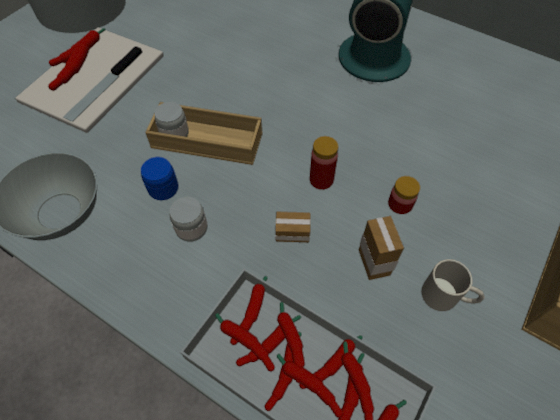

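View pics/top0.png

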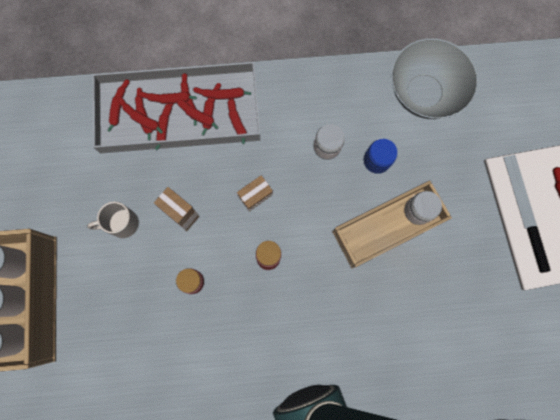

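The scene view shows the crate at (205,135) with the packed tin at its left end. The tall jar is at (323,165), the short jar at (403,195), the tall carton at (380,247) and the low carton at (293,227). In the top view the tall jar's lid is at (268,253), the tall carton at (178,207), the crate at (392,224) and the packed tin at (427,207). I'll enlarge the parts that matter.

```bash
python3 - <<'E'
import cv2,numpy as np
im=cv2.imread("pics/top0.png")
a=cv2.resize(im[180:240,145:225],None,fx=5,fy=5,interpolation=cv2.INTER_CUBIC)
b=cv2.resize(im[175:275,325:460],None,fx=3,fy=3,interpolation=cv2.INTER_CUBIC)
c=cv2.resize(im[230:275,240:300],None,fx=5,fy=5,interpolation=cv2.INTER_CUBIC)
o=np.zeros((600,800,3),np.uint8);o[:300,:400]=a;o[300:600,:405]=b;o[:225,410:710]=c
cv2.imwrite("pics/c0.png",o)
h=cv2.cvtColor(im,cv2.COLOR_BGR2HSV)
for p in [(268,253),(172,200),(178,207),(186,209),(178,218),(193,222),(370,230),(340,240),(427,207),(300,300),(268,266)]: print(p,h[p[1],p[0]])
E
```

```text
(268, 253) [ 17 133 149]
(172, 200) [ 12  46 171]
(178, 207) [167   9 207]
(186, 209) [ 15 102 148]
(178, 218) [ 15  95 139]
(193, 222) [13 42 86]
(370, 230) [ 17  80 173]
(340, 240) [16 72 88]
(427, 207) [111  16 164]
(300, 300) [106  18 153]
(268, 266) [  3  93 113]
```

View pics/c0.png

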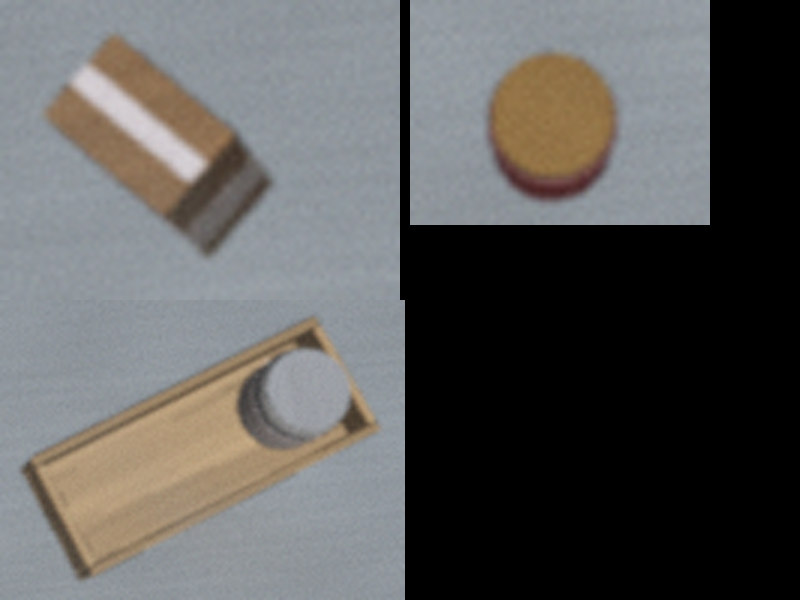

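```bash
cat > h.py <<'E'
import cv2,numpy as np
from workcell import imaging
def ray(n,uv,z,T=None):
    P=imaging.camera_params(n);T=P["T"] if T is None else T
    uv=np.atleast_2d(uv).astype(float)
    d=np.c_[(uv[:,0]-P["cx"])/P["fx"],(uv[:,1]-P["cy"])/P["fy"],np.ones(len(uv))]@T[:3,:3].T
    return T[:3,3]+d*((z-T[2,3])/d[:,2])[:,None]
def mask(im,lo,hi,box):
    h=cv2.cvtColor(im,cv2.COLOR_BGR2HSV);m=cv2.inRange(h,np.array(lo),np.array(hi))
    k=np.zeros_like(m);x0,y0,x1,y1=box;k[y0:y1,x0:x1]=255
    return m&k
def big(m):
    m=cv2.morphologyEx(m,cv2.MORPH_CLOSE,np.ones((3,3)))
    return max(cv2.findContours(m,cv2.RETR_EXTERNAL,cv2.CHAIN_APPROX_NONE)[0],key=cv2.contourArea)[:,0]
def rect(P):
    r=cv2.minAreaRect((P[:,:2]*1000).astype(np.float32));b=cv2.boxPoints(r)
    e=b[1]-b[0];f=b[2]-b[1];L=e if np.hypot(*e)>np.hypot(*f) else f
    return np.round(r[0],1),np.round(r[1],1),round(np.degrees(np.arctan2(L[1],L[0]))%180,1)
def circ(P): 
    c,r=cv2.minEnclosingCircle((P[:,:2]*1000).astype(np.float32));m=cv2.moments((P[:,:2]*1000).astype(np.float32)[:,None])
    return np.round([m['m10']/m['m00'],m['m01']/m['m00']],1),np.round(c,1),round(2*r,1)
E
python3 - <<'E'
from h import *
im=cv2.imread("pics/top0.png");sc=cv2.imread("pics/scene0.png")
m=mask(im,(0,30,120),(30,255,255),(145,180,225,240));m|=cv2.inRange(im,(170,185,185),(255,255,255))&mask(im,(0,0,0),(180,255,255),(150,185,200,225))
print("carton",rect(ray("top",big(m),.13)))
print("corners",ray("top",[(168,187.2),(154.4,202.4),(179.4,222.4),(193,207)],.13).round(3)[:,:2])
print("jar lid",circ(ray("top",big(mask(im,(10,100,110),(25,255,255),(240,230,300,285))),.13)))
print("crate",rect(ray("top",big(mask(im,(8,40,105),(28,255,255),(325,175,460,275))),.06)))
print("corners",ray("top",[(337.7,228.3),(355,265.5),(450.7,216.7),(430,181)],.06).round(3)[:,:2])
print("ptin c", ray("top",(325+307/3,175+91/3),.08).round(3))
print("others:short",ray("top",(190,280),.075)[0,:2],"mug",ray("top",(118,219),.09)[0,:2],"low",ray("top",(255,192),.05)[0,:2],"spare",ray("top",(330,138),.08)[0,:2],"blue",ray("top",(382,153),.08)[0,:2])
print("scene jar",circ(ray("scene",big(mask(sc,(10,100,90),(28,255,255),(305,130,345,165))),.13)))
print("scene carton top ctr approx",ray("scene",(383,234),.13).round(3))
E
```

```text
carton (array([597.7, 302.9]), array([74.6, 50.2]), np.float32(45.6))
corners [[0.639 0.311]
 [0.606 0.343]
 [0.555 0.289]
 [0.588 0.256]]
jar lid (array([468.9,  94.7]), array([469.2,  95.1]), 54.7)
crate (array([ 523. , -208.9]), array([105.3, 274.6]), np.float32(111.5))
corners [[ 0.521 -0.078]
 [ 0.43  -0.109]
 [ 0.527 -0.354]
 [ 0.619 -0.318]]
ptin c [[ 0.556 -0.295  0.08 ]]
others:short [0.42773452 0.27943221] mug [0.58226166 0.43820378] low [0.6295844  0.11299716] spare [ 0.7431104  -0.08166915] blue [ 0.69422415 -0.20410878]
scene jar (array([473. ,  96.9]), array([473.3,  96.9]), 54.0)
scene carton top ctr approx [[0.603 0.302 0.13 ]]
```

```bash
cat >> h.py <<'E'
from workcell import monitor
from scipy.spatial.transform import Rotation as Ro
def go(p,yaw):
    "shift and turn, in tool axes, to TCP p with the tool down and jaw axis at yaw deg (mod 180)"
    s=monitor.read_state();R=Ro.from_rotvec(s["tcp_rot"]);M=R.as_matrix();c=M[:,1]
    y0=np.degrees(np.arctan2(c[1],c[0]))
    for y in (yaw,yaw+180):
        a=np.radians(y);Y=np.array([np.cos(a),np.sin(a),0]);X=np.array([0,0,-1.])
        t=np.c_[X,Y,np.cross(X,Y)];rv=Ro.from_matrix(M.T@t).as_rotvec()
        print("shift",(M.T@(np.array(p)-s["tool_pos"])).round(4),"turn",rv.round(3))
    print("t",s["time"],"pos",s["tool_pos"].round(4),"jaw yaw",y0.round(1),"q",s["q"].round(2),"w",round(s["width"],3),"F",s["wrist_force"].round(1))
    print("tool axes in world\n",M.round(3))
E
python3 - <<'E'
from h import *
go((.471,.095,.20),21.7)
E
```

```text
shift [ 0.0314 -0.6197 -0.4774] turn [-1.637 -0.002  0.002]
shift [ 0.0314 -0.6197 -0.4774] turn [1.505e+00 1.000e-03 2.000e-03]
t 0.1 pos [ 0.2076 -0.6416  0.2301] jaw yaw -72.1 q [-1.29  0.26  1.61 -0.    1.27 -0.04] w 0.998 F [-0.6  0.4  0.2]
tool axes in world
 [[-0.001  0.308 -0.951]
 [ 0.002 -0.951 -0.308]
 [-1.    -0.002 -0.   ]]
```

>>> jog_arm(rows=[[0.015,-0.26,-0.32,-0.8,0,0,100],[0.015,-0.26,-0.32,-0.8,0,0,100],[0.015,-0.26,-0.32,-0.8,0,0,100],[0.015,-0.26,-0.32,-0.8,0,0,100],[0.015,-0.26,-0.32,-0.8,0,0,100],[0.015,-0.26,-0.32,-0.8,0,0,100],[0.015,-0.26,-0.32,-0.8,0,0,100],[0.015,-0.26,-0.32,-0.8,0,0,100],[0.031,-0.62,-0.477,-1.637,0,0,100],[0.031,-0.62,-0.477,-1.637,0,0,100],[0.031,-0.62,-0.477,-1.637,0,0,100],[0.031,-0.62,-0.477,-1.637,0,0,100],[0.031,-0.62,-0.477,-1.637,0,0,100],[0.031,-0.62,-0.477,-1.637,0,0,100],[0.031,-0.62,-0.477,-1.637,0,0,100],[0.031,-0.62,-0.477,-1.637,0,0,100],[0.031,-0.62,-0.477,-1.637,0,0,100],[0.031,-0.62,-0.477,-1.637,0,0,100]])

```text
time: 1.9
tool_pos: [0.47, 0.0964, 0.1998]
tcp_rot: [0.923, 1.369, -0.923]
wrist_force: [-0.2, 0.1, -0.5]
width: 1.001
```

```bash
python3 - <<'E'
from h import *
go((.471,.095,.069),21.7)
s=monitor.read_state();T=np.eye(4);T[:3,:3]=Ro.from_rotvec(s["tcp_rot"]).as_matrix();T[:3,3]=s["tool_pos"]
T=T@imaging.camera_params("wrist")["T_tool_cam"]
im=imaging.read_camera("wrist");cv2.imwrite("pics/w1.png",im)
m=mask(im,(8,90,70),(30,255,255),(0,0,560,420));c=big(m);print(c.min(0),c.max(0))
P=ray("wrist",c,.13,T);print(circ(P))
E
```

```text
shift [0.1308 0.0005 0.002 ] turn [ 0.004 -0.002  0.001]
shift [0.1308 0.0005 0.002 ] turn [-3.138e+00 -2.000e-03 -3.000e-03]
t 1.9 pos [0.47   0.0964 0.1998] jaw yaw 21.9 q [ 0.15 -0.09  2.04  0.    1.19 -0.23] w 1.001 F [-0.2  0.1 -0.5]
tool axes in world
 [[-0.002  0.928  0.374]
 [ 0.001  0.374 -0.928]
 [-1.    -0.001 -0.002]]
[230 174] [317 261]
(array([469.8,  97.7]), array([470. ,  97.7]), 56.8)
```

View pics/w1.png

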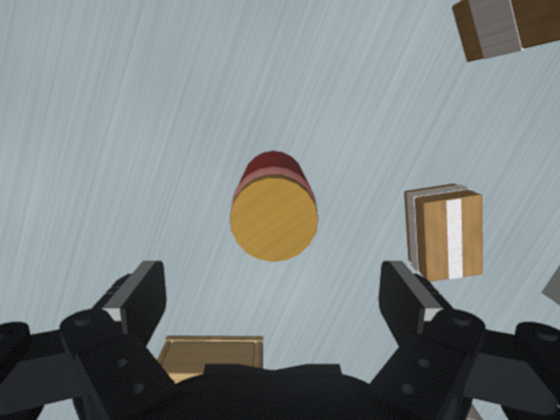

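The wrist view shows the tall jar's lid at (274,218), centred between the fingers. The three views agree to about 3 mm. I'll go down and grip.

>>> jog_arm(rows=[[0.03,0,0,0,0,0,100],[0.06,0,0,0,0,0,100],[0.09,0,0,0,0,0,100],[0.115,0,0,0,0,0,100],[0.131,0,0,0,0,0,100],[0.131,0,0,0,0,0,100],[0.131,0,0,0,0,0,100],[0.131,0,0,0,0,0,40],[0.131,0,0,0,0,0,40],[0.131,0,0,0,0,0,40],[0.131,0,0,0,0,0,40],[0.131,0,0,0,0,0,40],[0.131,0,0,0,0,0,40],[0.131,0,0,0,0,0,40]], force=45)

```text
time: 3.35
tool_pos: [0.4715, 0.0954, 0.0707]
tcp_rot: [0.925, 1.365, -0.922]
wrist_force: [0.3, -1.4, 6.2]
width: 0.687
```

>>> jog_arm(rows=[[-0.01,0,0,0,0,0,40],[-0.03,0,0,0,0,0,40],[-0.06,0,0,0,0,0,40],[-0.09,0,0,0,0,0,40],[-0.1,0,0,0,0,0,40],[-0.1,0,0,0,0,0,40]])

```text
time: 3.95
tool_pos: [0.4725, 0.0956, 0.1724]
tcp_rot: [0.927, 1.362, -0.92]
wrist_force: [-0.1, -0.5, -5.1]
width: 0.689
```

```bash
python3 - <<'E'
from h import *
c=np.array([.524,-.214]);a=np.radians(111.8);u=np.array([np.cos(a),np.sin(a)])
p=c+u*-.0065;print(p, "carton slot",c+u*.074)
go((*p,.171),21.8)
E
```

```text
[ 0.52641389 -0.22003516] carton slot [ 0.49651878 -0.14529205]
shift [ 0.0012 -0.0675  0.313 ] turn [ 0.001  0.001 -0.006]
shift [ 0.0012 -0.0675  0.313 ] turn [-3.14e+00  9.00e-03  1.00e-03]
t 3.95 pos [0.4725 0.0956 0.1724] jaw yaw 21.9 q [ 0.15 -0.06  2.07  0.    1.12 -0.23] w 0.689 F [-0.1 -0.5 -5.1]
tool axes in world
 [[ 0.005  0.928  0.372]
 [ 0.002  0.372 -0.928]
 [-1.     0.006  0.001]]
```

>>> jog_arm(rows=[[0,-0.006,0.03,0,0,0,40],[0,-0.015,0.07,0,0,0,40],[0,-0.024,0.11,0,0,0,40],[0,-0.032,0.15,0,0,0,40],[0,-0.041,0.19,0,0,0,40],[0,-0.05,0.23,0,0,0,40],[0,-0.058,0.27,0,0,0,40],[0,-0.065,0.3,0,0,0,40],[0,-0.0675,0.313,0,0,0,40],[0,-0.0675,0.313,0,0,0,40],[0,-0.0675,0.313,0,0,0,40],[0,-0.0675,0.313,0,0,0,40]])

```text
time: 5.15
tool_pos: [0.5256, -0.2185, 0.1711]
tcp_rot: [0.927, 1.365, -0.919]
wrist_force: [-0.5, 0.4, -3.9]
width: 0.691
```

```bash
python3 - <<'E'
from h import *
go((.5264,-.22,.0795),21.8)
im=imaging.read_camera("top");a=cv2.resize(im[150:290,310:470],(800,600)[:1]*1+(600,) if 0 else (686,600),interpolation=cv2.INTER_CUBIC)
cv2.imwrite("pics/t1.png",a)
cv2.imwrite("pics/w2.png",imaging.read_camera("wrist"))
E
```

```text
shift [ 0.0916 -0.0003  0.0018] turn [ 0.002 -0.001 -0.004]
shift [ 0.0916 -0.0003  0.0018] turn [-3.139e+00  7.000e-03 -2.000e-03]
t 5.15 pos [ 0.5256 -0.2185  0.1711] jaw yaw 21.9 q [-0.44  0.11  1.9   0.    1.13 -0.82] w 0.691 F [-0.5  0.4 -3.9]
tool axes in world
 [[ 0.004  0.928  0.373]
 [ 0.003  0.373 -0.928]
 [-1.     0.004 -0.001]]
```

View pics/w2.png

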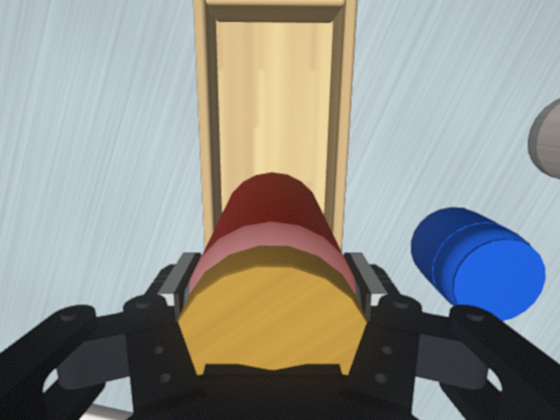

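The wrist view shows the jar upright, at column 272, above the crate, which is straight and centred at about column 276. The inner edge of the crate's end rim is at row 9. I'll check the crate's centre with these pixels.

```bash
cat >> h.py <<'E'
def wT():
    s=monitor.read_state();T=np.eye(4);T[:3,:3]=Ro.from_rotvec(s["tcp_rot"]).as_matrix();T[:3,3]=s["tool_pos"]
    return T@imaging.camera_params("wrist")["T_tool_cam"]
C=np.array([.524,-.214]);A=np.radians(111.8);U=np.array([np.cos(A),np.sin(A)]);V=np.array([U[1],-U[0]])
def incrate(P): d=np.atleast_2d(P)[:,:2]-C; return np.round(np.c_[d@V,d@U]*1000,1)
E
python3 - <<'E'
from h import *
print(incrate(ray("wrist",[(206,9),(345,9),(196,9),(356,9),(205,230),(343,230)],.06,wT())))
print(incrate(ray("wrist",[(219,21),(331,21)],.008,wT())))
E
```

```text
[[-42.3 122.9]
 [ 46.6 123.4]
 [-48.7 122.9]
 [ 53.6 123.4]
 [-49.8 -26.1]
 [ 53.6 -26. ]]
[[-41.  127.1]
 [ 46.  127.5]]
```

>>> jog_arm(rows=[[0,0.002,0.001,0,0,0,40],[0.02,0.002,0.001,0,0,0,40],[0.04,0.002,0.001,0,0,0,40],[0.06,0.002,0.001,0,0,0,40],[0.075,0.002,0.001,0,0,0,40],[0.083,0.002,0.001,0,0,0,40],[0.087,0.002,0.001,0,0,0,40],[0.089,0.002,0.001,0,0,0,40],[0.091,0.002,0.001,0,0,0,40],[0.092,0.002,0.001,0,0,0,40],[0.092,0.002,0.001,0,0,0,40],[0.092,0.002,0.001,0,0,0,40]])

```text
time: 6.45
tool_pos: [0.529, -0.2188, 0.0803]
tcp_rot: [0.926, 1.363, -0.918]
wrist_force: [-0.8, 0.7, -4.2]
width: 0.692
```

>>> jog_arm(rows=[[0.001,0,0,0,0,0,40],[0.002,0,0,0,0,0,40],[0.003,0,0,0,0,0,40],[0.003,0,0,0,0,0,40],[0.003,0,0,0,0,0,40]])

```text
time: 6.95
tool_pos: [0.5295, -0.2191, 0.0789]
tcp_rot: [0.926, 1.362, -0.918]
wrist_force: [-1.6, 0.6, 5.3]
width: 0.691
```

>>> jog_arm(rows=[[0,0,0,0,0,0,80],[0,0,0,0,0,0,100],[0,0,0,0,0,0,100],[0,0,0,0,0,0,100],[0,0,0,0,0,0,100],[0,0,0,0,0,0,100],[-0.02,0,0,0,0,0,100],[-0.05,0,0,0,0,0,100],[-0.09,0,0,0,0,0,100],[-0.13,0,0,0,0,0,100],[-0.15,0,0,0,0,0,100],[-0.15,0,0,0,0,0,100]])

```text
time: 8.15
tool_pos: [0.5311, -0.2205, 0.2336]
tcp_rot: [0.926, 1.353, -0.916]
wrist_force: [-0.4, 1.0, 0.5]
width: 1.002
```

```bash
python3 - <<'E'
from h import *
go((.600,.303,.225),-44.4)
E
```

```text
shift [ 0.0084  0.2595 -0.4598] turn [ 1.158 -0.    -0.015]
shift [ 0.0084  0.2595 -0.4598] turn [-1.984e+00  1.700e-02 -1.000e-03]
t 8.15 pos [ 0.5311 -0.2205  0.2336] jaw yaw 22.0 q [-0.44  0.07  1.83  0.    1.23 -0.82] w 1.002 F [-0.4  1.   0.5]
tool axes in world
 [[ 0.014  0.927  0.374]
 [-0.002  0.374 -0.928]
 [-1.     0.012  0.007]]
```

>>> jog_arm(rows=[[0.008,0.26,-0.46,1.158,0,-0.015,100],[0.008,0.26,-0.46,1.158,0,-0.015,100],[0.008,0.26,-0.46,1.158,0,-0.015,100],[0.008,0.26,-0.46,1.158,0,-0.015,100],[0.008,0.26,-0.46,1.158,0,-0.015,100],[0.008,0.26,-0.46,1.158,0,-0.015,100],[0.008,0.26,-0.46,1.158,0,-0.015,100],[0.008,0.26,-0.46,1.158,0,-0.015,100],[0.008,0.26,-0.46,1.158,0,-0.015,100],[0.008,0.26,-0.46,1.158,0,-0.015,100],[0.008,0.26,-0.46,1.158,0,-0.015,100],[0.008,0.26,-0.46,1.158,0,-0.015,100],[0.008,0.26,-0.46,1.158,0,-0.015,100],[0.008,0.26,-0.46,1.158,0,-0.015,100],[0.008,0.26,-0.46,1.158,0,-0.015,100]])

```text
time: 9.65
tool_pos: [0.6002, 0.3015, 0.2248]
tcp_rot: [1.753, 0.736, -1.755]
wrist_force: [0.2, -0.5, 0.2]
width: 1.0
```

```bash
python3 - <<'E'
from h import *
go((.600,.303,.080),-44.4)
T=wT();im=imaging.read_camera("wrist");cv2.imwrite("pics/w3.png",im)
t=imaging.read_camera("top");cv2.imwrite("pics/t2.png",t)
print("jar in crate",incrate(circ(ray("top",big(mask(t,(14,100,110),(25,255,255),(370,190,420,255))),.138))[0]/1000))
E
```

```text
shift [ 0.1448 -0.0011 -0.0011] turn [-0.002  0.001  0.   ]
shift [ 0.1448 -0.0011 -0.0011] turn [ 3.14e+00  1.00e-03 -2.00e-03]
t 9.65 pos [0.6002 0.3015 0.2248] jaw yaw -44.5 q [ 0.43  0.26  1.62 -0.    1.26  1.2 ] w 1.0 F [ 0.2 -0.5  0.2]
tool axes in world
 [[-0.001  0.713 -0.701]
 [-0.001 -0.701 -0.713]
 [-1.    -0.     0.001]]
jar in crate [[ 3.  -5.9]]
```

View pics/w3.png

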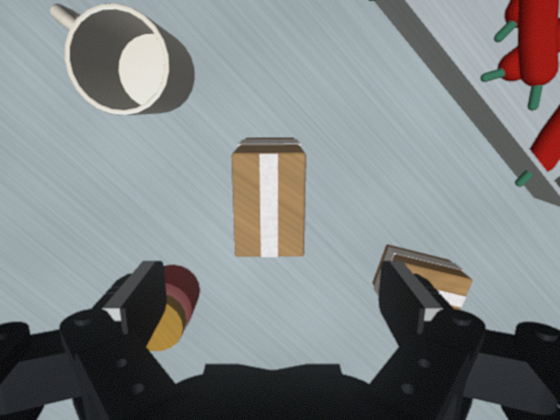

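View pics/t2.png

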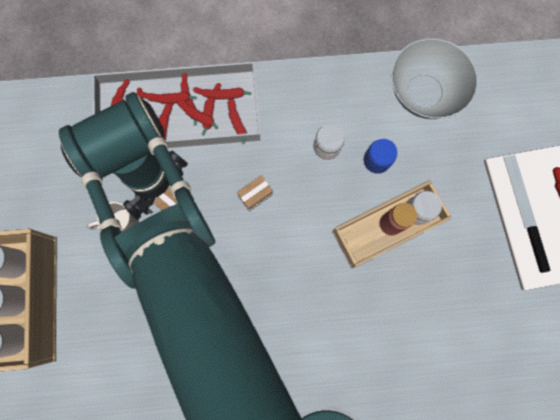

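The wrist view shows the carton's top square to the jaws, with corners at (233,153), (305,153), (235,257) and (303,256). The top view shows the jar standing in the crate at (403,217), next to the tin.

```bash
python3 - <<'E'
from h import *
P=ray("wrist",[(233,153),(305,153),(235,257),(303,256)],.13,wT());print(P.round(4),P.mean(0)); print(rect(P))
go((*P.mean(0)[:2],.080),-44.4)
E
```

```text
[[0.6081 0.347  0.13  ]
 [0.6421 0.3137 0.13  ]
 [0.5557 0.2946 0.13  ]
 [0.5909 0.2611 0.13  ]] [0.59920808 0.30406843 0.13      ]
(array([599., 304.]), array([74.2, 48.6]), np.float32(45.5))
shift [ 0.1454 -0.0026 -0.0008] turn [-0.002  0.     0.   ]
shift [ 0.1454 -0.0026 -0.0008] turn [ 3.14  0.   -0.  ]
t 9.75 pos [0.6005 0.3016 0.2254] jaw yaw -44.5 q [0.43 0.26 1.62 0.   1.26 1.21] w 1.001 F [-0.2  0.1 -0.8]
tool axes in world
 [[-0.     0.713 -0.701]
 [ 0.    -0.701 -0.713]
 [-1.    -0.     0.   ]]
```

>>> jog_arm(rows=[[0.03,-0.002,-0.001,0,0,0,100],[0.06,-0.002,-0.001,0,0,0,100],[0.09,-0.002,-0.001,0,0,0,100],[0.12,-0.002,-0.001,0,0,0,100],[0.14,-0.002,-0.001,0,0,0,100],[0.145,-0.002,-0.001,0,0,0,100],[0.145,-0.002,-0.001,0,0,0,100],[0.145,-0.002,-0.001,0,0,0,30],[0.145,-0.002,-0.001,0,0,0,30],[0.145,-0.002,-0.001,0,0,0,30],[0.145,-0.002,-0.001,0,0,0,30],[0.145,-0.002,-0.001,0,0,0,30],[0.145,-0.002,-0.001,0,0,0,30],[0.145,-0.002,-0.001,0,0,0,30],[0.145,-0.002,-0.001,0,0,0,30]], force=40)

```text
time: 11.25
tool_pos: [0.6009, 0.3045, 0.0825]
tcp_rot: [1.757, 0.736, -1.752]
wrist_force: [-1.0, 0.3, 6.6]
width: 0.582
```

>>> jog_arm(rows=[[-0.01,0,0,0,0,0,30],[-0.03,0,0,0,0,0,30],[-0.06,0,0,0,0,0,30],[-0.09,0,0,0,0,0,30],[-0.11,0,0,0,0,0,30],[-0.11,0,0,0,0,0,30]])

```text
time: 11.85
tool_pos: [0.6027, 0.3053, 0.1968]
tcp_rot: [1.764, 0.736, -1.745]
wrist_force: [1.1, 0.2, -3.6]
width: 0.578
```

```bash
python3 - <<'E'
from h import *
p=C+U*.075+V*.003
go((*p,.19),21.8)
E
```

```text
shift [0.004  0.2404 0.3927] turn [-1.157 -0.006 -0.009]
shift [0.004  0.2404 0.3927] turn [ 1.984 -0.01   0.007]
t 11.85 pos [0.6027 0.3053 0.1968] jaw yaw -44.5 q [0.43 0.28 1.65 0.   1.2  1.21] w 0.578 F [ 1.1  0.2 -3.6]
tool axes in world
 [[ 0.009  0.713 -0.701]
 [ 0.004 -0.701 -0.713]
 [-1.     0.003 -0.009]]
```

>>> jog_arm(rows=[[0,0.012,0.02,-0.06,0,0,30],[0,0.031,0.05,-0.15,0,0,30],[0,0.055,0.09,-0.26,0,0,30],[0,0.08,0.13,-0.38,0,0,30],[0,0.104,0.17,-0.5,0,0,30],[0,0.128,0.21,-0.62,0,0,30],[0,0.153,0.25,-0.74,0,-0.005,30],[0,0.177,0.29,-0.86,0,-0.005,30],[0,0.202,0.33,-0.98,-0.005,-0.008,30],[0,0.22,0.36,-1.07,-0.005,-0.008,30],[0,0.232,0.38,-1.13,-0.006,-0.009,30],[0,0.2404,0.3927,-1.157,-0.006,-0.009,30],[0,0.2404,0.3927,-1.157,-0.006,-0.009,30],[0,0.2404,0.3927,-1.157,-0.006,-0.009,30],[0,0.2404,0.3927,-1.157,-0.006,-0.009,30]])

```text
time: 13.35
tool_pos: [0.4984, -0.1424, 0.193]
tcp_rot: [0.925, 1.368, -0.925]
wrist_force: [-0.4, 0.4, -3.5]
width: 0.583
```

```bash
python3 - <<'E'
from h import *
p=C+U*.075+V*.003
go((*p,.092),21.8)
im=imaging.read_camera("top");cv2.imwrite("pics/t3.png",im)
sc=imaging.read_camera("scene")
w=imaging.read_camera("wrist")
o=np.zeros((600,800,3),np.uint8);o[:300,:400]=cv2.resize(w,(400,300));o[:300,400:]=cv2.resize(im[150:285,300:480],(400,300));o[300:,:400]=cv2.resize(sc[20:200,100:340],(400,300))
cv2.imwrite("pics/m3.png",o)
E
```

```text
shift [0.101  0.0003 0.0012] turn [ 0.    -0.002  0.001]
shift [0.101  0.0003 0.0012] turn [-3.142e+00 -2.000e-03 -3.000e-03]
t 13.35 pos [ 0.4984 -0.1424  0.193 ] jaw yaw 21.8 q [-0.33 -0.    1.98  0.    1.17 -0.71] w 0.583 F [-0.4  0.4 -3.5]
tool axes in world
 [[-0.002  0.928  0.371]
 [ 0.001  0.371 -0.928]
 [-1.    -0.001 -0.002]]
```

View pics/m3.png

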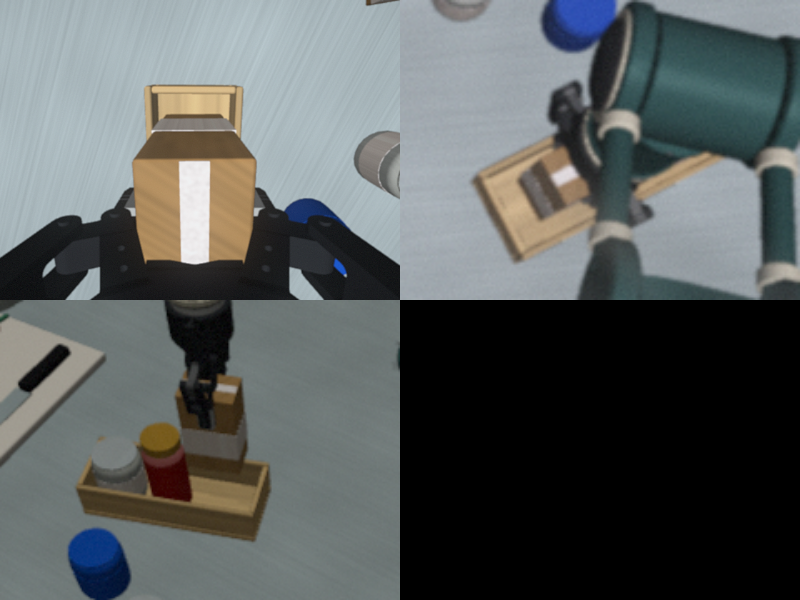

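The combined picture shows the carton held upright and square over the free end of the crate. In the wrist part its front edge is level and the crate behind it is symmetric. The jar and tin stand beside it. I'll lower it.

>>> jog_arm(rows=[[0.02,0,0,0,0,0,30],[0.04,0,0,0,0,0,30],[0.06,0,0,0,0,0,30],[0.08,0,0,0,0,0,30],[0.09,0,0,0,0,0,30],[0.095,0,0,0,0,0,30],[0.098,0,0,0,0,0,30],[0.1,0,0,0,0,0,30],[0.101,0,0,0,0,0,30],[0.101,0,0,0,0,0,30],[0.101,0,0,0,0,0,30]])

```text
time: 14.6
tool_pos: [0.4992, -0.1425, 0.0933]
tcp_rot: [0.924, 1.366, -0.923]
wrist_force: [-0.3, -0.7, -3.6]
width: 0.581
```

>>> jog_arm(rows=[[0.001,0,0,0,0,0,30],[0.002,0,0,0,0,0,30],[0.003,0,0,0,0,0,30],[0.004,0,0,0,0,0,30],[0.004,0,0,0,0,0,30],[0.004,0,0,0,0,0,30]])

```text
time: 15.2
tool_pos: [0.4994, -0.1427, 0.0905]
tcp_rot: [0.924, 1.366, -0.924]
wrist_force: [-2.8, -0.4, 5.0]
width: 0.581
```

Contact with the floor at the expected height. I'll release and back off.

>>> jog_arm(rows=[[0,0,0,0,0,0,70],[0,0,0,0,0,0,100],[0,0,0,0,0,0,100],[0,0,0,0,0,0,100],[0,0,0,0,0,0,100],[0,0,0,0,0,0,100],[-0.02,0,0,0,0,0,100],[-0.05,0,0,0,0,0,100],[-0.09,0,0,0,0,0,100],[-0.13,0,0,0,0,0,100],[-0.16,0,0,0,0,0,100],[-0.16,0,-0.04,0,0,0,100],[-0.16,0,-0.09,0,0,0,100],[-0.16,0,-0.14,0,0,0,100],[-0.16,0,-0.19,0,0,0,100],[-0.16,0,-0.24,0,0,0,100],[-0.16,0,-0.28,0,0,0,100],[-0.16,0,-0.28,0,0,0,100],[-0.16,0,-0.28,0,0,0,100]])

```text
time: 17.1
tool_pos: [0.3949, 0.1177, 0.2506]
tcp_rot: [0.922, 1.366, -0.921]
wrist_force: [0.2, -0.2, -0.4]
width: 0.997
```

```bash
python3 - <<'E'
from h import *
s=monitor.read_state();print(s["time"],s["tool_pos"],s["wrist_force"])
t=imaging.read_camera("top");sc=imaging.read_camera("scene")
o=np.zeros((600,800,3),np.uint8);o[:,:]=0;o[:300,:400]=cv2.resize(t,(400,300));o[:300,400:]=cv2.resize(t[150:285,300:480],(400,300),interpolation=cv2.INTER_CUBIC);o[300:,:400]=cv2.resize(sc,(400,300));o[300:,400:]=cv2.resize(sc[20:200,100:340],(400,300),interpolation=cv2.INTER_CUBIC)
cv2.imwrite("pics/m4.png",o)
print("jar",incrate(circ(ray("top",big(mask(t,(14,100,110),(25,255,255),(390,190,420,255))),.138))[0]/1000))
t0=cv2.imread("pics/top0.png");d=cv2.absdiff(t,t0).max(2)
for n,b in dict(short=(170,262,212,300),low=(232,170,278,212),spare=(308,118,350,165),mug=(85,195,138,242),blue=(360,132,402,178)).items():
    print(n,d[b[1]:b[3],b[0]:b[2]].mean().round(1))
E
```

```text
17.1 [0.39488028 0.11774747 0.25057242] [ 0.16338483 -0.22496903 -0.36141538]
jar [[ 2.9 -6.5]]
short 24.5
low 11.1
spare 11.8
mug 11.1
blue 10.8
```

View pics/m4.png

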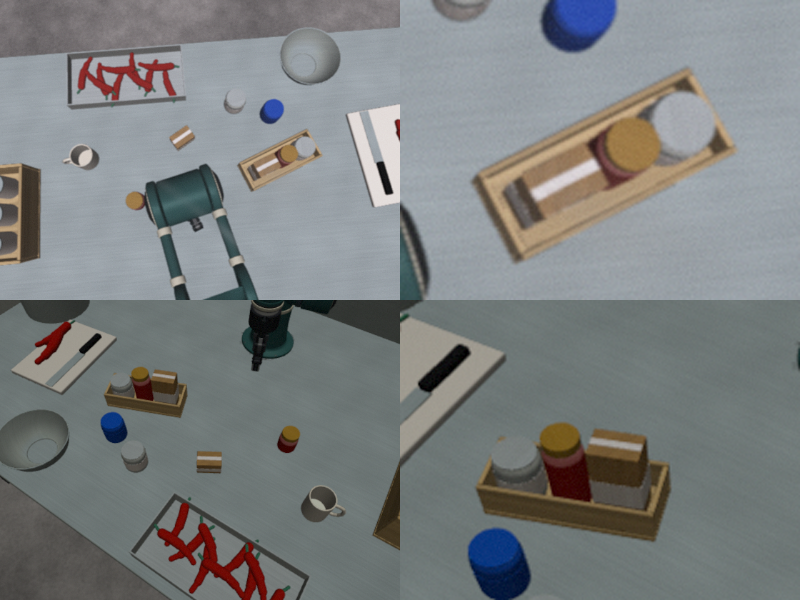

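The picture shows the tin, jar and carton upright in one row in the crate (top-view crop: (683,127), (632,147), (567,185)), with the carton square. The arm is clear and the bystanders haven't moved. The one larger difference is around the short jar, where the arm now covers part of that patch; the scene view shows it still standing in place.

```bash
python3 -c "
from workcell import finish_job; print(finish_job())"
```

```text
the job is handed in; nothing more can be done
None
```

The crate is packed and the job is handed in, at about 17 s on the robot's clock. The tall jar stands next to the tin and the carton stands at the crate's +y end. Both were lowered until the wrist force showed contact with the floor, then released.

**Last checks**
- **Jar:** the top view puts it at x +3 mm and y −6.5 mm from the crate's centre.
- **Carton:** it looks upright, and square to the crate in the final views. I didn't measure its final pose; from where the gripper let go, it should be about 75 mm along y and about 3 mm off-centre in x.
- **Packed tin:** it's standing in its place in the final views, also judged by eye.
- **Robot:** it touches nothing, and the wrist force is near zero.
- **Bystanders:** the low carton, spare tin and mug match the first picture to within noise.

**Disagreements**
- **Short jar:** its picture-difference check read high (24.5 against about 11 for the others), because the arm covered part of that view. The scene view shows it still in place, and the arm never went near it.
- **Calibration:** the camera views differed by 2–4 mm when locating the jar, carton and crate, roughly the stated calibration error and well inside the gaps.

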